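# Set a sine plate on its gauge block

### The arm

A 6-joint arm with a two-finger parallel gripper is mounted at the origin on the work surface. World frame = base frame: x ahead of the robot, y to its left, z up, the work surface at z = 0. Lengths are in mm, angles in rad, forces in N, time in s.
With the tool pointing down it reaches from about 350 to 775 mm from the base axis. Payload 7.3 kg.
Tool frame: the origin (TCP) lies midway between the tips of the shut fingers; the grasp point (between the pads) lies 19 mm behind it (bot.tcp_to_grasp is the distance from the TCP to the grasp point, in mm); z points along the fingers, y is the line along which they close (so a half turn about z gives the same grasp; the last joint's range is limited). The gripper opens to 92 mm and grips with 3 to 60 N. Pads are 19 mm wide; open, the fingers measure 130 mm over their backs; the gripper's body (75 mm by 190 mm) begins 47 mm behind the grasp point.
Start: joints at [-1.354, 0.342, 1.524, -0, 1.275, -0.146], TCP at [186.342, -490.838, 226.741] pointing down, gripper open.
Joint ranges: [-2.53, 2.53], [-0.77, 2.02], [0.04, 2.7], [-1, 4.14], [0.28, 2.66], [-3.11, 3.11]. Speed limits (rad/s): [2.57, 2.57, 3.14, 3.14, 3.14, 3.14].

### API

Orientations are given as [roll, pitch, yaw] about the fixed x, y, z axes, in that order (R = Rz(yaw) Ry(pitch) Rx(roll)).
In Python, from plant import bot, viewer gives the robot as it stands. The module is installed in compiled form; this text tells all that it offers.
- The arm moves only by the shell command python3 -m handwheel 'ROWS'. ROWS is text: rows parted by semicolons, each of 7 numbers parted by spaces: the shift along the tool's x, y, z scaled (see below), then the turn, a rotation vector about the tool's x, y, z scaled (see below), then the opening, from -1 (shut) to 1 (fully open), so that 0 is half open. In form: tx ty tz rx ry rz gripper; .... A call has 1 to 8 rows; each row is the pose to reach, as a shift and turn from the pose commanded when the call began, along the tool's axes at that moment, turning the shorter way round; what a row does not reach only later rows make up. The controller multiplies each number of a shift by 10 cm and each number of a turn by pi rad. A row lasts 1/12 s, in which the tool goes at most 41.7 mm and 7.16 degrees, less where a joint would pass 70% of its speed; a pose out of reach is approached as far as the arm can. A call with a number of a shift or a turn outside -1 to 1 is refused whole. A call with a gripper value outside its range is refused whole. The fingers move at their own pace and stop on an object; the grip force is fixed at half the most. Time passes only in rows, so rows that repeat a pose let the fingers close. It gives the time, the measured TCP pose, the force, the opening and the grip force at its end, in the units of the state.
- bot.get_obs(): the state, without advancing time (a new reading comes with each control period).
- viewer.capture(name): name is "scene" or "top" or "wrist"; returns a dict with "frame" (480x640x3 uint8, red, green, blue), "fov_y" (degrees; the focal length in pixels is half the picture's height over the tangent of half this angle, whatever the lens; pixels are square), "cx", "cy" (the principal point, pixels), "T" (4x4, takes a point from camera to world coordinates). Camera axes: x right, y down, z forward; pixel columns grow to the right and rows downward; lengths in mm; the calibration is good to about 2 mm. A picture is of the moment at which its call begins. There is no depth.
- bot.close_job(): hands the job in; it is judged then, once.
Trained networks look in a picture, given as the dict that the camera call returned (one of the last four; its "shot" number tells which), for a name from the list of things; names that differ only in an ending like _2 or _b are one class to them, and where a whole thing is asked for, a point or a joint stands for the part that bears it (a point fixed in the world has none). Each returns a list of dicts, best first, with "score" (0 to 1); they miss things now and then, are a little off and sometimes report something else, mostly with a low value. They report only what shows in the picture. A call takes as long as a camera call. They do not tell look-alikes from the thing itself.
- viewer.recognise(target, picture): "centre" ([column, row] in pixels, amid what is visible of it).
- viewer.cut_out(target, picture): "pixels" (480x640 bool, what is visible of it) and "centre" ([column, row] in pixels, amid what is visible of it).
The state is a dict: "time": time; "joint_positions": joint angles; "dq": joint speeds; "tau": joint torques, N m; "tool_pos": TCP position; "tcp_rot": TCP orientation; "contact_force": force on the tool from outside, world axes, zero at the start; "moment": the same for the moment, N m; "grip_width": finger opening in mm; "finger_force": force on a finger pad.
Only numpy, scipy, OpenCV 4.12 (cv2) and the standard library are available. Lean on these libraries where they do the work, as an engineer would, in place of code of your own. Each camera call takes 0.05 s, during which the arm holds its last target. There are 200 camera calls.

### The job

Stand the middle-height one of the three steel gauge blocks upright in the middle of the small square pad on the sine plate's base while the plate is still raised, and let go of it. Then tip the raised plate down so that the roller under its free end comes to rest on top of the block, and leave it like that.

Things in the scene. Friction and masses are not known exactly. Their poses are not given: they have to be found in the camera images.
- block_mid: The middle-height one of three bare steel gauge blocks standing on the bench: 40 x 40 mm, 45 mm tall, about 0.57 kg. The other two have the same footprint but are 25 and 70 mm tall. Origin: centre of its underside; z up, x and y square to its sides.
- pad (a point): Centre of the top of the bright 60 x 60 mm pad on the sine plate's fixed grey base; pad top 33 mm above the bench, 3 mm above the base. y points level from here towards the hinge, x along the hinge axis, z up. Hinge axis: 124 mm along +y, 10 mm above pad top. The base spans x -70 to 70 mm, y -71 to 149 mm from here.
- plate_edge (a point): Middle of the free end of the hinged aluminium plate (100 mm wide, 14 mm thick), 160 mm from the hinge axis; about 0.20 m above the bench when upright. x along the hinge, y from here to the hinge, z out of the face with small holes (7 mm from here), which looks away from the pad when upright. On the other face, 132 mm from the hinge, is a 20 mm roller.
- plate (a joint): Plate angle, rad: 0 flat, 1.57 upright, stop at 1.85; starts at 1.35 to 1.65. Stiff damped hinge: near upright it stays where left; tipped towards the pad below about 0.85 it surely sinks on slowly by itself (2 to 4 s) until stopped. 2 to 6 N on the holed face near the free end tips it. With the 45 mm block on the pad it rests at 0.35.
Things that resemble listed ones, but are neither listed nor needed, are in the scene too. Leave any blue or orange look-alike of the block_mid alone.

How it is judged:
By the outcome, as a careful person would: the job done as asked, in the order asked, and still so for the second after the job is handed in, with the robot touching nothing.
It also fails if it takes over 58 s, if anything falls off the work surface, if the arm or the gripper's body presses on something with over 40 N, if the wrist force passes 120 N, or if a joint passes its speed limit or range.

## Working session

There is one attempt and no reset: what is moved stays moved. The work goes in short steps, Python scripts to look and compute and a shell command to move; the robot and the scene stay as the last step left them, time stands still between calls to the robot, and variables do not carry over. Pictures are saved under pics/ and viewed, at most 10 in all, crops included, and the job is handed in when it is done.

```bash
mkdir -p pics
cat > h.py <<'E'
import numpy as np, cv2
from plant import bot, viewer
from scipy.spatial.transform import Rotation as R
def ray(p,uv):
    f=240/np.tan(np.radians(p["fov_y"]/2)); T=np.array(p["T"])
    d=T[:3,:3]@np.array([(uv[0]-p["cx"])/f,(uv[1]-p["cy"])/f,1]); return T[:3,3],d
def atz(p,uv,z):
    o,d=ray(p,uv); return o+d*(z-o[2])/d[2]
def proj(p,X):
    f=240/np.tan(np.radians(p["fov_y"]/2)); T=np.array(p["T"])
    c=T[:3,:3].T@(np.array(X)-T[:3,3]); return np.array([p["cx"]+f*c[0]/c[2],p["cy"]+f*c[1]/c[2]])
def save(p,n): cv2.imwrite("pics/"+n,p["frame"][:,:,::-1])
def rel(pos,Rt):
    o=bot.get_obs(); R0=R.from_euler('xyz',o["tcp_rot"]); 
    print("shift",np.round(R0.inv().apply(np.array(pos)-o["tool_pos"])/100,3),"turn",np.round((R0.inv()*Rt).as_rotvec()/np.pi,3))
E
python3 - <<'E'
from h import *
print(bot.get_obs())
for n in("scene","top"):
    p=viewer.capture(n); save(p,n+"0.png"); print(n,p["fov_y"],np.round(p["T"],2).tolist())
    for t in("block_mid","pad","plate_edge","plate"):
        print(t,[(np.round(r["centre"]),round(r["score"],2)) for r in viewer.recognise(t,p)])
E
```

```text
{'time': 0.0, 'joint_positions': array([-1.35400638e+00,  3.42706750e-01,  1.52503949e+00,  2.19406957e-05,
        1.27537823e+00, -1.45998249e-01]), 'dq': array([-0.00058892, -0.00016202,  0.0009797 ,  0.00054309, -0.00087421,
        0.00180599]), 'tau': array([ 1.84697296e-04, -4.31239700e+01, -2.44219244e+01,  7.15863146e-02,
        5.58734138e-02, -1.38869527e-04]), 'tool_pos': array([ 186.25189953, -490.41219537,  226.0454051 ]), 'tcp_rot': array([-3.14008019e+00, -2.43605388e-04,  3.62781610e-01]), 'contact_force': array([ 0.21907657,  0.01644275, -0.06242794]), 'moment': array([ 0.00069209, -0.05656789, -0.07077247]), 'finger_force': 0.0, 'grip_width': 91.84951331069199}
scene 54.330608558022526 [[-0.45, 0.64, -0.62, 1098.74], [0.89, 0.31, -0.33, 230.71], [-0.02, -0.7, -0.71, 728.31], [0.0, 0.0, 0.0, 1.0]]
block_mid [(array([227., 254.]), 0.71), (array([224., 218.]), 0.69), (array([218., 182.]), 0.66)]
pad [(array([463., 300.]), 0.62)]
plate_edge [(array([512., 278.]), 0.74)]
plate [(array([511., 276.]), 0.83)]
top 53.31556817814645 [[0.03, -0.99, 0.15, 392.0], [-1.0, -0.03, -0.04, -39.87], [0.05, -0.15, -0.99, 870.61], [0.0, 0.0, 0.0, 1.0]]
block_mid [(array([445., 236.]), 0.95), (array([412., 191.]), 0.78), (array([492., 293.]), 0.75)]
pad [(array([144., 225.]), 0.61)]
plate_edge [(array([ 83., 214.]), 0.9)]
plate [(array([ 87., 213.]), 0.66)]
```

View pics/scene0.png

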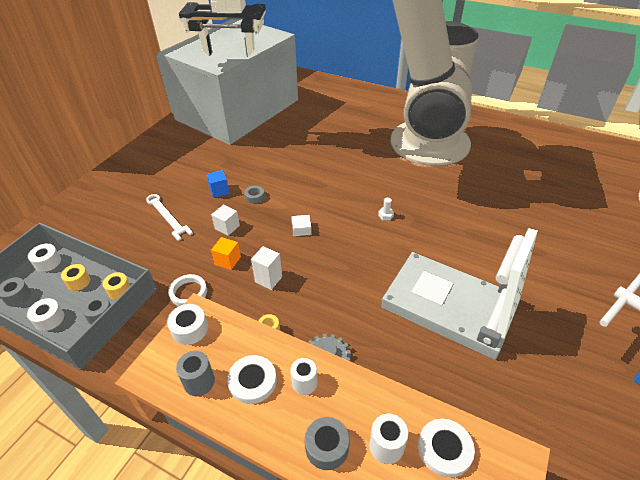

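View pics/top0.png

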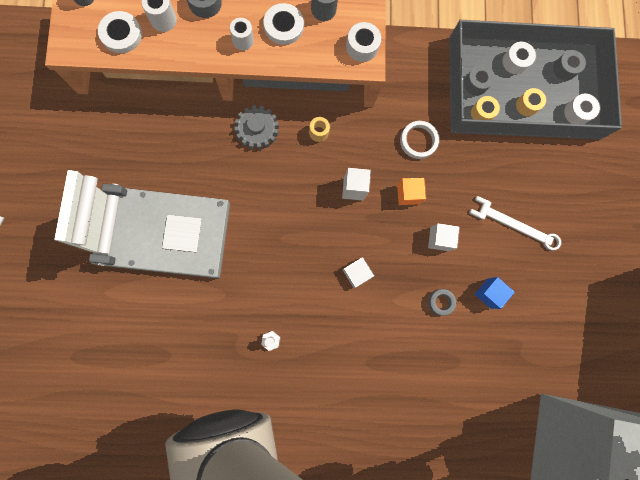

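The scene picture shows the 45 mm block at (225,220), the 25 mm at (301,225) and the 70 mm at (267,268). In the top picture the 45 mm block is at (445,237), the pad at (182,234), and the hinge is to the left of the pad near column 108.

```bash
cat > m.py <<'E'
from h import *
def rect(p,uv,z,win=28,thr=None):
    g=p["frame"].min(2).copy(); u,v=map(int,uv); s=g[v-win:v+win,u-win:u+win]
    t=thr or cv2.threshold(s,0,255,cv2.THRESH_OTSU)[0]; m=(s>t).astype(np.uint8)
    n,l,st,_=cv2.connectedComponentsWithStats(m); k=1+np.argmax(st[1:,4])
    c=max(cv2.findContours((l==k).astype(np.uint8),0,2)[0],key=cv2.contourArea)[:,0,:]+[u-win,v-win]
    w=np.array([atz(p,q,z)[:2] for q in c],np.float32); (x,y),(a,b),an=cv2.minAreaRect(w)
    return t,np.round([x,y,a,b,an],1)
E
python3 - <<'E'
from m import *
p=viewer.capture("top")
for thr in(None,200,225): print("block",rect(p,(445,236),45,28,thr),"pad",rect(p,(182,234),33,28,thr))
f=p["frame"]; print(f[236,436:462:3].min(1), f[222:252:3,443].min(1), f[234,158:206:4].min(1))
c=f[120:330,30:240]; d=f[195:285,400:490]
cv2.imwrite("pics/c.png",np.hstack([cv2.resize(c,(400,400),interpolation=2),cv2.resize(d,(400,400),interpolation=2)])[:,:,::-1])
# base corners z=30
for q in((229,201),(219,276)): print(atz(p,q,30))
E
```

```text
block (152.0, array([ 522.4, -305.9,   39.2,   39.6,   83.1])) pad (210.0, array([513.3, 160.8,  59.9,  59.4,  85.4]))
block (200, array([ 522.6, -305.9,   38.8,   38.9,   83.1])) pad (200, array([513.3, 160.8,  60. ,  59.8,  85.4]))
block (225, array([ 522.3, -306. ,   38.6,   38.4,   83.1])) pad (225, array([513.1, 160.8,  59.1,  58.9,  85.5]))
[241 246 245 247 246 249 247 252  65] [ 60 249 246 247 246 247 247 248 137 116] [185 183 233 236 237 239 240 241 240 240 231 184]
[573.53547636  82.00410642  30.        ]
[439.76526282  92.14377562  30.        ]
```

View pics/c.png

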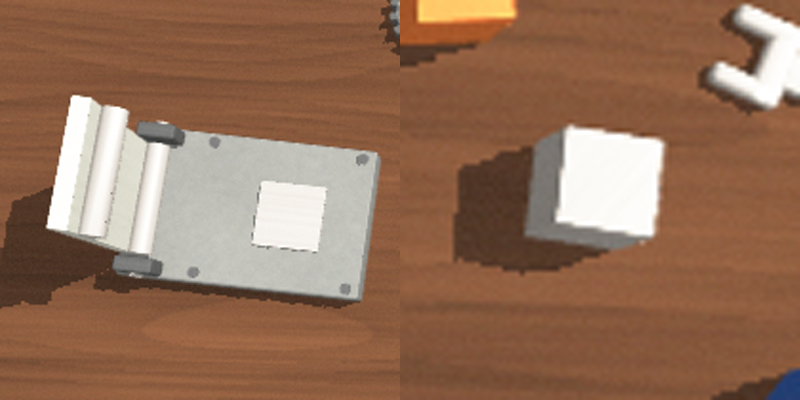

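```bash
python3 -m handwheel '0.95 -0.135 0 0 0 0 1;0.95 -0.135 0 0 0 0 1;0.95 -0.135 0 0 0 0 1' >/dev/null
python3 -m handwheel '0.95 -0.135 0 0 0 0 1;0.95 -0.135 0 0 0 0 1;0.95 -0.135 0 0 0 0 1'
python3 -m handwheel '0.95 -0.135 0 0 0 0 1;0.95 -0.135 0 0 0 0 1;0.95 -0.135 0 0 0 0 1' >/dev/null
python3 -m handwheel '0.95 -0.135 1 0 0 -0.346 1;0.95 -0.135 1 0 0 -0.346 1;0.95 -0.135 1 0 0 -0.346 1;0.95 -0.135 1 0 0 -0.346 1;0.95 -0.135 1 0 0 -0.346 1;0.95 -0.135 1 0 0 -0.346 1;0.95 -0.135 1 0 0 -0.346 1;0.95 -0.135 1 0 0 -0.346 1'
python3 - <<'E'
from h import *
rel([522.4,-305.9,8],R.from_euler('xyz',[np.pi,0,np.radians(83.1)]))
p=viewer.capture("wrist"); save(p,"w.png"); print(np.round(p["T"],2).tolist(),proj(p,[522.4,-305.9,45]))
E
```

```text
time: 1.05
tool_pos: [358.0, -395.6, 226.9]
tcp_rot: [-3.142, -0.002, 0.366]
contact_force: [0.7, -0.3, 0.2]
grip_width: 91.8
finger_force: 0.0
time: 1.97
tool_pos: [522.1, -306.0, 126.4]
tcp_rot: [-3.141, 0.0, 1.37]
contact_force: [-0.2, -1.0, -0.2]
grip_width: 91.7
finger_force: 0.0
shift [0.002 0.004 1.184] turn [-0.     0.    -0.026]
[[0.98, -0.19, -0.06, 539.04], [-0.2, -0.93, -0.31, -223.19], [-0.0, 0.31, -0.95, 284.27], [0.0, 0.0, 0.0, 1.0]] [324.25575442 249.15557249]
```

View pics/w.png

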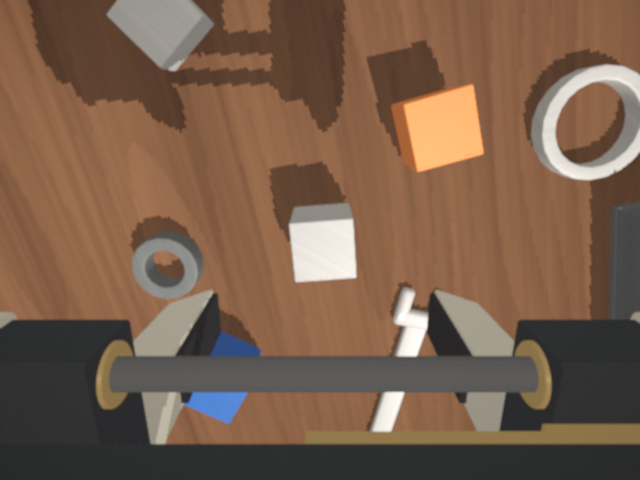

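The wrist view shows the 45 mm block's top centred at (324,249), just where projected. The spanner's head, at (405,305), lies near the path of the right finger, so I check its clearance.

Run:
```python
from h import *
p=viewer.capture("wrist")
Rb=R.from_euler('z',83.1,degrees=True).as_matrix()
for n,q,z in(("spanner tip",(405,290),8),("sp2",(398,318),8),("sp3",(428,325),8),("ring",(203,262),10),("orange near corner",(416,172),45),("or2",(420,172),0),("blue",(260,350),40)):
    X=atz(p,q,z); d=X-[522.4,-305.9,z]; print(n,np.round(X),"along closing",round(d@[np.cos(np.radians(-6.9)),np.sin(np.radians(-6.9)),0]),"across",round(d@[np.sin(np.radians(6.9)),np.cos(np.radians(6.9)),0]))
```

```text
spanner tip [ 574. -363.    8.] along closing 58 across -50
sp2 [ 565. -385.    8.] along closing 52 across -74
sp3 [ 587. -396.    8.] along closing 75 across -82
ring [ 431. -311.   10.] along closing -90 across -16
orange near corner [ 585. -269.   45.] along closing 58 across 44
or2 [ 597. -278.    0.] along closing 71 across 37
blue [ 463. -373.   40.] along closing -51 across -74
```

```bash
python3 -m handwheel '0 0 0.5 0 0 -0.026 1;0 0 1 0 0 -0.026 1;0 0 1 0 0 -0.026 1;0 0 1 0 0 -0.026 1' >/dev/null
python3 -m handwheel '0 0 0.18 0 0 0 1;0 0 0.18 0 0 0 1;0 0 0.18 0 0 0 -1;0 0 0.18 0 0 0 -1;0 0 0.18 0 0 0 -1;0 0 0.18 0 0 0 -1;0 0 0.18 0 0 0 -1;0 0 0.18 0 0 0 -1'
```

```text
time: 3.07
tool_pos: [522.7, -305.6, 9.3]
tcp_rot: [3.141, 0.001, 1.444]
contact_force: [-0.3, 0.5, -0.4]
grip_width: 56.2
finger_force: 0.0
```

```bash
python3 -m handwheel '0 0 0 0 0 0 -1;0 0 0 0 0 0 -1;0 0 0 0 0 0 -1;0 0 0 0 0 0 -1;0 0 0 0 0 0 -1;0 0 0 0 0 0 -1'
python3 - <<'E'
from h import *
rel([513.3,160.8,130],R.from_euler('xyz',[np.pi,0,np.radians(85.5)]))
E
```

```text
time: 3.57
tool_pos: [522.3, -305.4, 8.8]
tcp_rot: [-3.141, -0.0, 1.444]
contact_force: [-2.7, 1.0, 2.7]
grip_width: 39.7
finger_force: 30.0
shift [ 4.614 -0.677 -1.212] turn [-0.    -0.    -0.015]
```

```bash
python3 -m handwheel '0 0 -0.3 0 0 0 -1;0 0 -0.6 0 0 0 -1;0 0 -1 0 0 0 -1' >/dev/null
python3 -m handwheel '0.3 -0.04 -0.1 0 0 -0.015 -1;0.6 -0.08 -0.2 0 0 -0.015 -1;0.92 -0.135 -0.2 0 0 -0.015 -1' >/dev/null
python3 -m handwheel '0.3 -0.04 0 0 0 0 -1;0.6 -0.08 0 0 0 0 -1;0.92 -0.12 0 0 0 0 -1'
python3 -m handwheel '0.3 -0.04 0 0 0 0 -1;0.6 -0.08 0 0 0 0 -1;0.92 -0.11 0 0 0 0 -1' >/dev/null
python3 -m handwheel '0.3 -0.04 0 0 0 0 -1;0.6 -0.08 0 0 0 0 -1;0.92 -0.11 0 0 0 0 -1' 
python3 -m handwheel '0.3 -0.04 0 0 0 0 -1;0.5 -0.08 0 0 0 0 -1;0.7 -0.11 0 0 0 0 -1;0.7 -0.11 0 0 0 0 -1;0.7 -0.11 0 0 0 0 -1'
python3 - <<'E'
from h import *
rel([513.3,160.8,42.5],R.from_euler('xyz',[np.pi,0,np.radians(85.5)]))
p=viewer.capture("wrist"); save(p,"w2.png");
E
```

```text
time: 4.32
tool_pos: [515.1, -118.4, 127.8]
tcp_rot: [-3.14, -0.0, 1.491]
contact_force: [0.8, 1.0, -5.4]
grip_width: 39.8
finger_force: 30.0
time: 4.82
tool_pos: [507.6, 66.6, 127.8]
tcp_rot: [-3.14, 0.0, 1.491]
contact_force: [1.2, -0.2, -6.1]
grip_width: 39.8
finger_force: 30.0
time: 5.23
tool_pos: [502.4, 136.8, 127.8]
tcp_rot: [-3.14, 0.0, 1.494]
contact_force: [-0.0, -0.4, -5.7]
grip_width: 39.8
finger_force: 30.0
shift [0.248 0.092 0.853] turn [-0.001  0.     0.001]
```

View pics/w2.png

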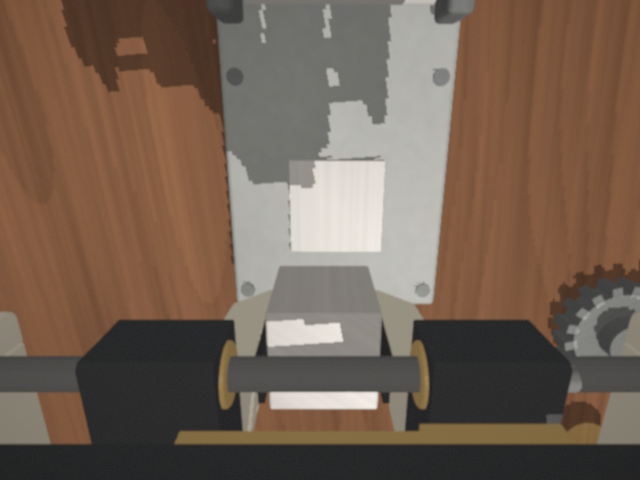

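The wrist view shows the pad at columns 290–385, rows 160–251, with the block gripped square to it. The wrist camera juts out towards the plate. I check the pad position and the plate angle first.

Run:
```python
from m import *
p=viewer.capture("wrist")
print(np.round(np.mean([atz(p,q,33) for q in((290,160),(385,160),(382,251),(290,251))],0),1))
print(np.round([atz(p,q,33) for q in((290,160),(385,160),(382,251),(290,251))],1).tolist(), np.round(p["T"],2)[:3,3])
s=viewer.capture("scene"); save(s,"s1.png")
# predicted plate edge pixel in scene for angles
a0=np.radians(-4.5); ex=np.array([np.cos(a0),np.sin(a0),0]); ey=np.array([-np.sin(a0),np.cos(a0),0]); P=np.array([513.3,160.8,33])
print([(np.round(r["centre"]),r["score"]) for r in viewer.recognise("plate_edge",s)])
for th in(1.35,1.45,1.55,1.65):
    e=P+ey*124+[0,0,10]+160*(-np.cos(th)*ey+np.sin(th)*np.array([0,0,1]))
    n=np.sin(th)*ey+np.cos(th)*np.array([0,0,1])
    print(th,*[np.round(proj(s,e+k*ex+j*n)) for k,j in((-50,7),(50,7),(-50,-7),(50,-7))])
cv2.imwrite("pics/s1c.png",cv2.resize(s["frame"][210:370,380:560],None,fx=3,fy=3)[:,:,::-1])
```

```text
[512.6 159.4  33. ]
[[485.7, 191.7, 33.0], [544.6, 187.1, 33.0], [540.8, 127.1, 33.0], [479.4, 131.8, 33.0]] [509.33 220.31 285.75]
[(array([513., 277.]), 0.88)]
1.35 [515. 225.] [496. 265.] [506. 223.] [487. 263.]
1.45 [525. 228.] [508. 268.] [516. 225.] [498. 265.]
1.55 [536. 231.] [519. 272.] [526. 228.] [509. 269.]
1.65 [546. 235.] [530. 277.] [537. 231.] [520. 273.]
```

View pics/s1c.png

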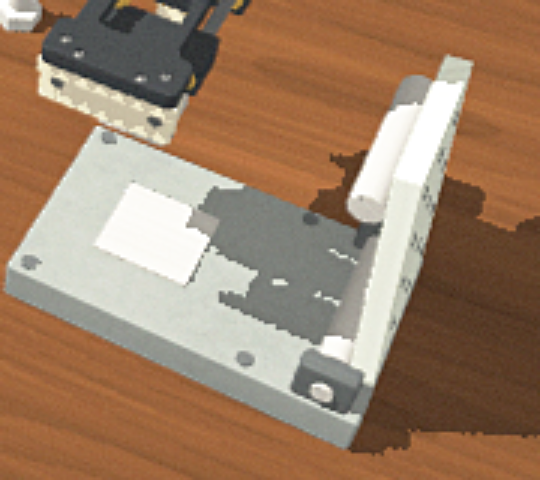

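The scene crop shows the plate at about 1.55 rad. To keep the wrist camera away from the roller, I back off and turn the tool half round.

```bash
python3 -m handwheel '-0.3 0 0 0 0 -0.3 -1;-0.6 0 0 0 0 -0.3 -1;-0.6 0 0 0 0 -0.3 -1;-0.6 0 0 0 0 -0.3 -1;-0.6 0 0 0 0 -0.3 -1;-0.6 0 0 0 0 -0.3 -1;-0.6 0 0 0 0 -0.3 -1;-0.6 0 0 0 0 -0.3 -1' >/dev/null
python3 -m handwheel '0 0 0 0 0 -0.3 -1;0 0 0 0 0 -0.3 -1;0 0 0 0 0 -0.3 -1;0 0 0 0 0 -0.3 -1;0 0 0 0 0 -0.3 -1;0 0 0 0 0 -0.3 -1;0 0 0 0 0 -0.3 -1;0 0 0 0 0 -0.3 -1' >/dev/null
python3 -m handwheel '0 0 0 0 0 -0.3 -1;0 0 0 0 0 -0.3 -1;0 0 0 0 0 -0.3 -1;0 0 0 0 0 -0.3 -1;0 0 0 0 0 -0.3 -1;0 0 0 0 0 -0.3 -1;0 0 0 0 0 -0.3 -1;0 0 0 0 0 -0.3 -1' >/dev/null
python3 -m handwheel '0 0 0 0 0 -0.1 -1;0 0 0 0 0 -0.1 -1;0 0 0 0 0 -0.1 -1;0 0 0 0 0 -0.1 -1'
python3 - <<'E'
from h import *
print(bot.get_obs()["joint_positions"])
rel([513,160.2,100],R.from_euler('xyz',[np.pi,0,np.radians(-94.5)]))
E
```

```text
time: 7.77
tool_pos: [498.5, 75.3, 128.7]
tcp_rot: [-3.142, -0.0, -1.649]
contact_force: [-0.3, 0.3, -6.5]
grip_width: 40.2
finger_force: 30.0
[-2.17293946e-03  4.08539963e-01  1.72111764e+00 -2.22580329e-04
  1.01192195e+00 -3.06523421e+00]
shift [-0.858 -0.078  0.286] turn [-0. -0.  0.]
```

```bash
python3 -m handwheel '-0.3 -0.03 0.1 0 0 0 -1;-0.6 -0.06 0.2 0 0 0 -1;-0.858 -0.078 0.29 0 0 0 -1;-0.858 -0.078 0.29 0 0 0 -1;-0.858 -0.078 0.29 0 0 0 -1;-0.858 -0.078 0.29 0 0 0 -1'
python3 - <<'E'
from h import *
rel([513,160.2,43],R.from_euler('xyz',[np.pi,0,np.radians(-94.5)]))
E
```

```text
time: 8.27
tool_pos: [512.9, 160.5, 99.6]
tcp_rot: [3.141, -0.001, -1.652]
contact_force: [0.2, -0.6, -5.8]
grip_width: 39.7
finger_force: 30.0
shift [ 0.002 -0.001  0.566] turn [ 0.    -0.    -0.001]
```

```bash
python3 -m handwheel '0 0 0.2 0 0 0 -1;0 0 0.4 0 0 0 -1;0 0 0.52 0 0 0 -1;0 0 0.55 0 0 0 -1;0 0 0.57 0 0 0 -1;0 0 0.57 0 0 0 -1;0 0 0.57 0 0 0 -1'
```

```text
time: 8.85
tool_pos: [513.8, 160.7, 43.7]
tcp_rot: [-3.14, 0.0, -1.651]
contact_force: [0.3, 0.2, -5.3]
grip_width: 40.1
finger_force: 30.0
```

```bash
python3 -m handwheel '0 0 0.01 0 0 0 -1;0 0 0.02 0 0 0 -1;0 0 0.02 0 0 0 -1'; python3 -m handwheel '0 0 0.01 0 0 0 -1;0 0 0.01 0 0 0 -1;0 0 0.01 0 0 0 -1'
```

```text
time: 9.1
tool_pos: [513.6, 161.0, 41.7]
tcp_rot: [-3.14, 0.0, -1.65]
contact_force: [-1.2, -1.9, 1.7]
grip_width: 40.1
finger_force: 30.0
time: 9.35
tool_pos: [513.7, 161.0, 41.7]
tcp_rot: [-3.139, 0.0, -1.65]
contact_force: [-3.6, -2.0, 11.7]
grip_width: 39.8
finger_force: 30.0
```

Contact made. I release, rise and look.

```bash
python3 -m handwheel '0 0 0 0 0 0 0.5;0 0 0 0 0 0 0.8;0 0 0 0 0 0 0.8;0 0 0 0 0 0 0.8;0 0 0 0 0 0 0.8;0 0 0 0 0 0 0.8'
python3 -m handwheel '0 0 -0.2 0 0 0 0.8;0 0 -0.5 0 0 0 0.8;0 0 -0.9 0 0 0 0.8' >/dev/null
python3 -m handwheel '0.4 0 -0.3 0 0 0 0.8;0.7 0 -0.6 0 0 0 0.8;1 0 -0.9 0 0 0 0.8'
python3 -m handwheel '0.4 0 -0.3 0 0 0 -1;0.4 0 -0.6 0 0 0 -1;0.4 0 -0.9 0 0 0 -1'
python3 - <<'E'
from m import *
p=viewer.capture("top"); print(rect(p,(182,230),78,26,235))
s=viewer.capture("scene")
a=cv2.resize(p["frame"][150:300,40:250],(400,286)); b=cv2.resize(s["frame"][210:370,380:560],(400,356))
c=np.zeros((356,800,3),np.uint8); c[:286,:400]=a; c[:,400:]=b; cv2.imwrite("pics/pl.png",c[:,:,::-1])
E
```

```text
time: 9.85
tool_pos: [513.0, 161.1, 39.6]
tcp_rot: [3.142, -0.0, -1.65]
contact_force: [-0.7, -0.1, 0.3]
grip_width: 75.5
finger_force: 0.0
time: 10.35
tool_pos: [505.0, 67.5, 214.0]
tcp_rot: [3.141, -0.0, -1.649]
contact_force: [0.8, 0.7, 0.1]
grip_width: 82.4
finger_force: 0.0
time: 10.6
tool_pos: [502.9, 39.5, 304.6]
tcp_rot: [-3.14, -0.014, -1.671]
contact_force: [1.8, 0.2, 0.6]
grip_width: 67.2
finger_force: 0.0
(235, array([534.2, 169.3,   0. ,   0. ,   0. ]))
```

View pics/pl.png

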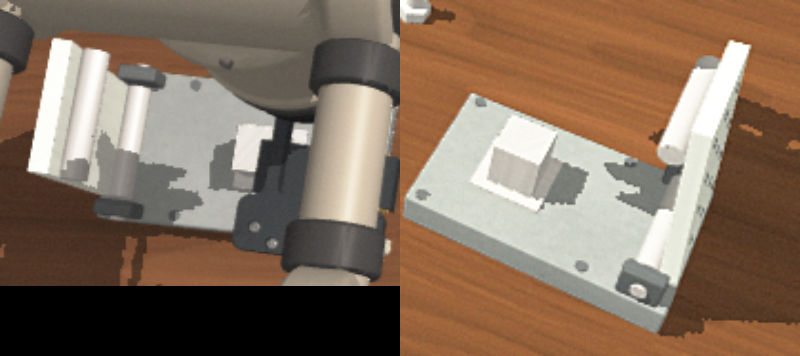

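The crop shows the block upright, square and centred on the pad, with the plate still raised. Next I go over and behind the plate with the fingers shut.

```bash
python3 -m handwheel '-0.3 0 0 0 0 0 -1;-0.6 0 0 0 0 0 -1;-1 0 0 0 0 0 -1' >/dev/null
python3 -m handwheel '-0.3 0 0 0 0 0 -1;-0.6 0 0 0 0 0 -1;-1 0 0 0 0 0 -1' >/dev/null
python3 -m handwheel '-0.3 0 0 0 0 0 -1;-0.6 0 0 0 0 0 -1;-1 0 0 0 0 0 -1;-1 0 0 0 0 0 -1;-1 0 0 0 0 0 -1'
python3 - <<'E'
from h import *
a0=np.radians(-4.5); ey=np.array([-np.sin(a0),np.cos(a0),0]); P=np.array([513,160.4,0])
print(bot.get_obs()["joint_positions"])
rel(P+185*ey+[0,0,155],R.from_euler('xyz',[np.pi,0,np.radians(-94.5)]))
E
```

```text
time: 11.62
tool_pos: [531.5, 341.6, 296.5]
tcp_rot: [3.14, -0.015, -1.665]
contact_force: [1.1, -0.9, 0.4]
grip_width: 0.6
finger_force: 0.0
[ 0.45587306  0.51921423  1.05520815 -0.01153461  1.57640221 -2.59180495]
shift [-0.049  0.041  1.414] turn [ 0.001 -0.005 -0.005]
```

```bash
python3 -m handwheel '-0.05 0.04 0.4 0 -0.005 -0.005 -1;-0.05 0.04 0.7 0 -0.005 -0.005 -1;-0.05 0.04 1 0 -0.005 -0.005 -1' >/dev/null
python3 -m handwheel '0 0 0.3 0 0 0 -1;0 0 0.42 0 0 0 -1;0 0 0.42 0 0 0 -1;0 0 0.42 0 0 0 -1'
python3 -m handwheel '0.15 0 0 0 0 0 -1;0.25 0 0 0 0 0 -1;0.35 0 0 0 0 0 -1;0.42 0 0 0 0 0 -1;0.48 0 0 0 0 0 -1;0.53 0 0 0 0 0 -1;0.58 0 0 0 0 0 -1;0.62 0 0 0 0 0 -1'
```

```text
time: 12.2
tool_pos: [528.8, 342.8, 156.3]
tcp_rot: [3.141, 0.002, -1.653]
contact_force: [0.5, 0.6, 0.2]
grip_width: 0.3
finger_force: 0.0
time: 12.87
tool_pos: [524.2, 281.8, 156.9]
tcp_rot: [-3.139, 0.003, -1.652]
contact_force: [1.7, 2.1, 2.5]
grip_width: 0.3
finger_force: 1.4
```

```bash
python3 -m handwheel '0.05 0 0.01 0 0 0 -1;0.1 0 0.02 0 0 0 -1;0.15 0 0.035 0 0 0 -1;0.2 0 0.05 0 0 0 -1;0.25 0 0.06 0 0 0 -1;0.3 0 0.08 0 0 0 -1;0.35 0 0.09 0 0 0 -1;0.4 0 0.1 0 0 0 -1'
python3 -m handwheel '0.05 0 0.02 0 0 0 -1;0.1 0 0.03 0 0 0 -1;0.14 0 0.04 0 0 0 -1;0.18 0 0.05 0 0 0 -1;0.22 0 0.07 0 0 0 -1;0.26 0 0.08 0 0 0 -1;0.30 0 0.09 0 0 0 -1;0.34 0 0.1 0 0 0 -1'
python3 - <<'E'
from h import *
s=viewer.capture("scene"); cv2.imwrite("pics/t.png",cv2.resize(s["frame"][190:370,360:580],None,fx=2.5,fy=2.5)[:,:,::-1])
E
```

```text
time: 13.53
tool_pos: [519.9, 241.5, 145.6]
tcp_rot: [3.141, 0.002, -1.652]
contact_force: [-0.5, 0.3, -0.0]
grip_width: 0.8
finger_force: 0.2
time: 14.2
tool_pos: [517.7, 208.0, 136.1]
tcp_rot: [-3.141, 0.003, -1.652]
contact_force: [-0.7, -0.3, 0.1]
grip_width: 0.4
finger_force: 0.0
```

View pics/t.png

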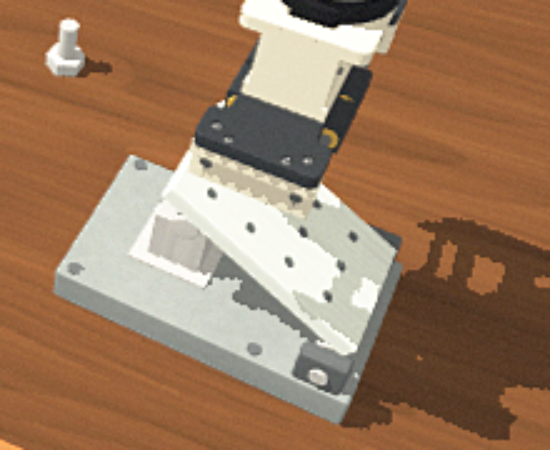

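The picture shows the plate well past halfway and sinking on its own, with the block square beneath it and the fingers unloaded. I rise clear and wait.

```bash
python3 -m handwheel '0 0 -0.3 0 0 0 -1;0 0 -0.6 0 0 0 -1;0 0 -1 0 0 0 -1' >/dev/null
python3 -m handwheel '0.3 0 -0.3 0 0 0 -1;0.6 0 -0.6 0 0 0 -1;1 0 -1 0 0 0 -1' 
for i in 1 2 3 4 5 6; do python3 -m handwheel '0 0 0 0 0 0 -1;0 0 0 0 0 0 -1;0 0 0 0 0 0 -1;0 0 0 0 0 0 -1;0 0 0 0 0 0 -1;0 0 0 0 0 0 -1;0 0 0 0 0 0 -1;0 0 0 0 0 0 -1' >/dev/null; done
python3 - <<'E'
from h import *
s=viewer.capture("scene"); cv2.imwrite("pics/f.png",cv2.resize(s["frame"][190:370,360:580],None,fx=2.5,fy=2.5)[:,:,::-1])
a0=np.radians(-4.5); ex=np.array([np.cos(a0),np.sin(a0),0]); ey=np.array([-np.sin(a0),np.cos(a0),0]); P=np.array([513,160.4,33])
for th in(.3,.35,.4,.45):
    e=P+ey*124+[0,0,10]+160*(-np.cos(th)*ey+np.sin(th)*np.array([0,0,1])); n=np.sin(th)*ey+np.cos(th)*np.array([0,0,1])
    print(th,*[np.round((proj(s,e+k*ex+7*n)-[360,190])*2.5) for k in(-50,50)])
E
```

```text
time: 14.75
tool_pos: [509.9, 119.2, 326.0]
tcp_rot: [-3.14, 0.003, -1.651]
contact_force: [1.4, 0.4, -0.5]
grip_width: 0.5
finger_force: 0.0
0.3 [181. 129.] [128. 218.]
0.35 [187. 124.] [133. 212.]
0.4 [193. 119.] [139. 207.]
0.45 [199. 113.] [145. 203.]
```

View pics/f.png

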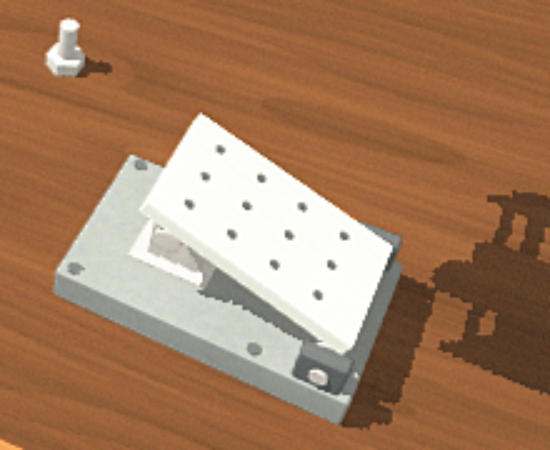

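The plate's free corners are at (199,115) and (144,207), about 0.43 rad, so it may still be sinking. I wait and compare.

```bash
for i in 1 2 3 4; do python3 -m handwheel '0 0 0 0 0 0 -1;0 0 0 0 0 0 -1;0 0 0 0 0 0 -1;0 0 0 0 0 0 -1;0 0 0 0 0 0 -1;0 0 0 0 0 0 -1;0 0 0 0 0 0 -1;0 0 0 0 0 0 -1' >/dev/null; done
python3 - <<'E'
from h import *
s=viewer.capture("scene"); n=cv2.resize(s["frame"][190:370,360:580],None,fx=2.5,fy=2.5); cv2.imwrite("pics/f2.png",n[:,:,::-1])
o=cv2.imread("pics/f.png")[:,:,::-1]; d=np.abs(n.astype(int)-o).max(2); print((d>40).sum(),bot.get_obs()["time"])
E
```

```text
0 21.5167
```

View pics/f2.png

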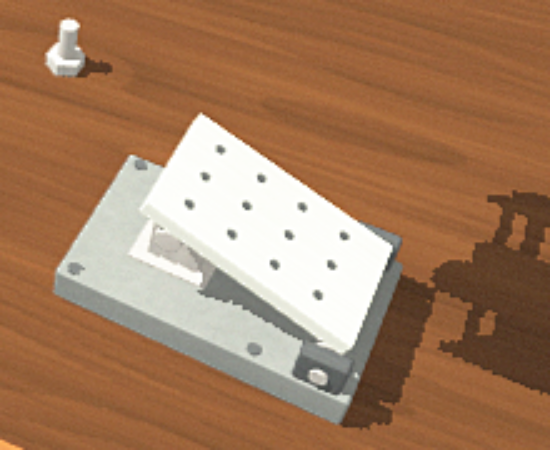

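Run:
```python
from h import *
s=viewer.capture("scene")
a0=np.radians(-4.5); ex=np.array([np.cos(a0),np.sin(a0),0]); ey=np.array([-np.sin(a0),np.cos(a0),0]); P=np.array([513,160.4,33])
for off in(12,17,20):
  for th in(.3,.35,.4):
    n=np.sin(th)*ey+np.cos(th)*np.array([0,0,1]); e=P+ey*124+[0,0,10]+160*(-np.cos(th)*ey+np.sin(th)*np.array([0,0,1]))+off*n
    print(off,th,*[np.round((proj(s,e+k*ex+7*n)-[360,190])*2.5) for k in(-50,50)])
```

```text
12 0.3 [188. 120.] [134. 209.]
12 0.35 [195. 115.] [141. 204.]
12 0.4 [201. 110.] [147. 200.]
17 0.3 [191. 117.] [137. 205.]
17 0.35 [198. 111.] [144. 201.]
17 0.4 [205. 107.] [151. 196.]
20 0.3 [193. 114.] [139. 203.]
20 0.35 [200. 109.] [146. 199.]
20 0.4 [207. 105.] [153. 194.]
```

Allowing for the hinge axis being in line with the roller, the resting pose matches 0.35 rad. The plate is still and the block stands square on the pad, so I hand the job in.

```bash
python3 -c "from plant import bot; print(bot.close_job())"
```

```text
the job is handed in; nothing more can be done
None
```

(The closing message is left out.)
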